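# Sweep the loose tube caps into the bench fence

### The job

Three loose white screw caps lie scattered on the bench. With the fingertips, sweep all three along the bench top into the three-sided aluminium fence, until each lies flat and completely inside it, between its walls. Do not pick up, lift or tip any cap, and leave the covered dish, the vial, the jar and the other things where they stand.

Things in the scene. Friction and masses are not known exactly. Their poses are not given: they have to be found in the camera images.
- fence: three-sided fence of aluminium sheet fixed to the bench, without a floor; the space inside is 150 mm (its x) by 110 mm (its y), the walls are 4 mm thick (rounded ends 6.4 mm) and 25 mm high; origin at the centre of the space, on the bench; the open side is its whole +y side (at y = +55 mm), side walls at x = -75 and +75 mm, back wall at y = -55 mm; flat foot strips 2 mm high run 19 mm out from the side walls' inner faces
- cap_a: white ribbed plastic screw cap (from a large tube) lying flat on the bench, closed top up: a disc 34 mm across and 14 mm high, about 20 g; origin at the centre of its underside, z up. The three caps are alike
- cap_b: white ribbed plastic screw cap (from a large tube) lying flat on the bench, closed top up: a disc 34 mm across and 14 mm high, about 20 g; origin at the centre of its underside, z up. The three caps are alike
- cap_c: white ribbed plastic screw cap (from a large tube) lying flat on the bench, closed top up: a disc 34 mm across and 14 mm high, about 20 g; origin at the centre of its underside, z up. The three caps are alike
- dish: low round covered dish, clear to whitish with a smooth side, 57 mm across and 14 mm high, wider than the caps; it lies among the caps and must stay there; origin at the centre of its underside; it behaves as a 57 mm square along its own x and y
- vial: small glass vial with snap cap, 16 mm across, 42 mm high, standing; origin at the centre of its underside; leave it
- jar: white jar of stain, 60 mm across, 76 mm high, standing; origin at the centre of its underside; leave it
- grinder: glass grinder tube in a rubber stopper, 41 mm across, 95 mm high, standing; origin at the centre of its underside; leave it
- lamp: round glass spirit lamp with a cap, 62 mm across, 82 mm high, standing; origin at the centre of its underside; leave it

How it is judged:
At the end, for the whole second after the job is handed in: All three caps lie flat (within 0.1 rad) and at rest on the bench with their whole disc inside the fence: centre between the walls and at least 13 mm past the line of the open side. The dish, vial, jar, grinder and lamp are each within 15 mm of where they started (x of cap_a in the frame of fence between -0.075 and 0.075 m and y of cap_a in the frame of fence between -0.055 and 0.042 m and height (world z) of each of cap_a, cap_b, cap_c below 0.004 m and angle between each of cap_a, cap_b, cap_c's own z axis and vertical below 0.1 rad and linear speed of each of cap_a, cap_b, cap_c below 0.01 m/s and x of cap_b in the frame of fence between -0.075 and 0.075 m and y of cap_b in the frame of fence between -0.055 and 0.042 m and x of cap_c in the frame of fence between -0.075 and 0.075 m and y of cap_c in the frame of fence between -0.055 and 0.042 m and distance of each of dish, vial, jar, grinder, lamp from where it was at the start of the episode below 0.015 m); the robot touches nothing.
It fails at once if a cap is lifted off the bench (more than 8 mm) or tipped (more than 0.4 rad) (height (world z) of any of cap_a, cap_b, cap_c above 0.008 m or angle between any of cap_a, cap_b, cap_c's own z axis and vertical above 0.4 rad).
It fails at once if a bystander (dish, vial, jar, grinder, lamp) is shifted more than 15 mm or tipped (more than 0.3 rad) (distance of any of dish, vial, jar, grinder, lamp from where it was at the start of the episode above 0.015 m or angle between any of dish, vial, jar, grinder, lamp's own z axis and vertical above 0.3 rad).
It also fails if it takes over 67 s, if anything falls off the work surface, if the arm or the gripper's body presses on something with over 40 N, if the wrist force passes 120 N, or if a joint passes its speed limit or range.

### The arm

A 6-joint arm with a two-finger parallel gripper is mounted at the origin on a cart in front of the work surface, level with it; the furniture and walls round the work are solid. World frame = base frame: x ahead of the robot, y to its left, z up, the work surface at z = 0. Lengths are in m, angles in rad, forces in N, time in s.
With the tool pointing down it reaches from about 0.275 to 0.775 m from the base axis. Payload 14.6 kg.
Tool frame: the origin (TCP) lies at the centre of the arm's flange, where the gripper is bolted on; the fingertips stand 173 mm ahead of it and the grasp point (between the pads) lies 155 mm ahead of it; z points along the fingers, y is the line along which they close (so a half turn about z gives the same grasp; the last joint's range is limited). The gripper opens to 85 mm and grips with 20 to 120 N. Pads are 22 mm wide; open, the fingers measure 114 mm over their backs; the gripper's body (76 mm by 85 mm) begins 54 mm behind the grasp point. The pads swing forward as they close: fully open they stand 13 mm farther back than shut.
Start: joints at [1.107, 0.263, -0.048, 1.259, 0, 1.415], TCP at [0.16, 0.5, 0.405] pointing down, gripper open.
Joint ranges: [-2.65, 2.65], [-0.89, 1.7], [-1.18, 1.37], [-2.13, 2.11], [-1.35, 1.29], [-3.14, 3.14]. Speed limits (rad/s): [1.89, 1.89, 2.57, 2.79, 3.14, 3.14].

### API

Orientations are given as a unit quaternion [w, x, y, z].
In Python, from cell import * gives the robot as it stands. The module is installed in compiled form; this text tells all that it offers.
- The arm moves only by the tool drive_tool, never from a script. Its argument "steps" is a list of rows, each a list of 7 numbers: the shift along the tool's x, y, z in cm, then the turn, a rotation vector about the tool's x, y, z in rad, then the finger opening in cm, from 0 to 8.54. A call has 1 to 10 rows; each row is the pose to reach, as a shift and turn from the pose commanded when the call began, along the tool's axes at that moment; what a row does not reach only later rows make up. A row lasts 1/8 s, in which the tool goes at most 62.5 mm and 10.7 degrees, less where a joint would pass 70% of its speed; a pose out of reach is approached as far as the arm can. A call with a gripper value outside its range is refused whole. The fingers move at their own pace and stop on an object; "grip_force" is the grip in N (left out, the last holds). Time passes only in rows, so rows that repeat a pose let the fingers close. It gives the time, the measured TCP pose, the force, the opening and the grip force at its end, in the units of the state.
- sense(): the state, without advancing time (a new reading comes with each control period).
- get_image(name): name is "scene" or "top" or "wrist"; returns (picture, depth): 420x560x3 uint8, red, green, blue; 420x560 float32, m along the optical axis (not along the pixel's ray), 0 where there is no reading.
- camera_info(name): a dict with "vfov" (degrees; the focal length in pixels is half the picture's height over the tangent of half this angle, whatever the lens; pixels are square), "cx", "cy" (the principal point, pixels), "rvec" (rotation vector, rad) and "tvec" (3), from world to camera coordinates, as OpenCV has them. Camera axes: x right, y down, z forward; pixel columns grow to the right and rows downward; lengths in m; the calibration is good to about 2 mm. A picture is of the moment at which its call begins: read the wrist's pose just before it. camera_info takes no time and is no camera call; for the wrist camera it gives the pose at the moment of the call.
- sign_off(): hands the job in; it is judged then, once.
Trained networks look in the newest picture that a camera, given by its name, has taken for a name from the list of things; names that differ only in an ending like _2 or _b are one class to them, and where a whole thing is asked for, a point or a joint stands for the part that bears it (a point fixed in the world has none). Each returns a list of dicts, best first, with "confidence" (0 to 1); they miss things now and then, are a little off and sometimes report something else, mostly with a low value. They report only what shows in the picture. A call takes as long as a camera call.
- spot_in(camera, thing): "bbox" ([left, top, right, bottom] in pixels, round what is visible of it).
- cut_out(camera, thing): "pixels" (420x560 bool, what is visible of it) and "bbox" ([left, top, right, bottom] in pixels, round what is visible of it).
The state is a dict: "clock": time; "joints": joint angles; "joint_velocities": joint speeds; "joint_torque": joint torques, N m; "position": TCP position; "eef_rot": TCP orientation; "wrist_force": force on the tool from outside, world axes, zero at the start; "torque": the same for the moment, N m; "finger_gap": finger opening in m; "grasp_force": force on a finger pad.
Only numpy, scipy, OpenCV 4.12 (cv2) and the standard library are available. Lean on these libraries where they do the work, as an engineer would, in place of code of your own. Each camera call takes 0.05 s, during which the arm holds its last target. There are 200 camera calls.

## Working session

There is one attempt and no reset: what is moved stays moved. The work goes in short steps, Python scripts to look and compute and a tool call to move; the robot and the scene stay as the last step left them, time stands still between calls to the robot, and variables do not carry over. Pictures are saved under pics/ and viewed, at most 10 in all, crops included, and the job is handed in when it is done.

Besides the shell and the picture viewer there is one more tool, called after ">>>" as name([rows], argument=value, ...), one row to a line, values as JSON. drive_tool: Moves the arm, as the interface text tells. Its arguments: {"type":"object","properties":{"steps":{"type":"array","items":{"type":"array","items":{"type":"number"}}},"grip_force":{"type":"number"}},"required":["steps"]}

```bash
mkdir -p pics; cat > h.py <<'E'
from cell import *
import numpy as np, cv2
def cam(n):
    i=camera_info(n); f=210/np.tan(np.radians(i['vfov'])/2)
    return f,i['cx'],i['cy'],cv2.Rodrigues(np.array(i['rvec'],float))[0],np.array(i['tvec'],float)
def ray(n,u,v,z):
    f,cx,cy,R,t=cam(n); d=R.T@np.array([(u-cx)/f,(v-cy)/f,1]); o=-R.T@t
    return o+d*(z-o[2])/d[2]
def pts(n,dep):
    f,cx,cy,R,t=cam(n); v,u=np.mgrid[:420,:560]
    P=np.stack([(u-cx)/f*dep,(v-cy)/f*dep,dep],-1); return (P-t)@R
E
python3 - <<'E'
from h import *
s=sense(); print(s['clock'],s['position'],s['eef_rot'])
for n in ['top','scene']:
    im,d=get_image(n); cv2.imwrite(f'pics/{n}.png',im[:,:,::-1]); P=pts(n,d)
    f,cx,cy,R,t=cam(n); print(n,-R.T@t,f)
    for th in ['cap_a','dish','vial','jar','grinder','lamp','fence']:
        for r in cut_out(n,th)[:5]:
            m=r['pixels']&(d>0); Q=P[m]
            b=r['bbox']; 
            print(th,round(r['confidence'],2),np.round(b),np.round(Q.min(0),3),np.round(Q.max(0),3),np.round(np.median(Q,0),3))
E
```

```text
0.0 [0.1595242  0.50006921 0.4042323 ] [-1.69012724e-04  1.53793050e-01  9.88102937e-01 -5.05437630e-04]
top [0.48538338 0.03088034 1.09838665] 424.00262265855247
cap_a 0.65 [213. 239. 225. 249.] [0.487 0.182 0.011] [0.513 0.208 0.02 ] [0.5   0.194 0.014]
cap_a 0.54 [287. 253. 302. 270.] [ 0.444 -0.008  0.01 ] [0.475 0.022 0.018] [0.46  0.007 0.014]
cap_a 0.46 [278. 177. 291. 189.] [ 0.649  0.02  -0.   ] [0.683 0.051 0.018] [0.665 0.035 0.013]
dish 0.7 [235. 209. 256. 231.] [ 0.537  0.115 -0.003] [0.596 0.171 0.022] [0.566 0.141 0.013]
vial 0.34 [384. 180. 437. 258.] [ 0.486 -0.347 -0.004] [ 0.682 -0.215  0.031] [ 0.569 -0.302  0.005]
jar 0.82 [311. 138. 336. 166.] [ 0.708 -0.097 -0.003] [ 0.782 -0.032  0.08 ] [ 0.731 -0.059  0.073]
grinder 0.88 [141. 278. 170. 294.] [ 0.37   0.323 -0.003] [0.417 0.394 0.1  ] [0.399 0.346 0.059]
lamp 0.74 [272. 134. 296. 159.] [ 0.73   0.006 -0.002] [0.79  0.067 0.086] [0.752 0.035 0.034]
fence 0.89 [384. 180. 438. 256.] [ 0.486 -0.346 -0.007] [ 0.682 -0.215  0.031] [ 0.561 -0.301  0.005]
fence 0.49 [288. 254. 305. 270.] [ 0.444 -0.008  0.007] [0.475
[... 265 characters left out ...]
7] [0.663 0.03  0.012]
dish 0.73 [238. 193. 258. 217.] [ 0.537  0.11  -0.004] [0.605 0.181 0.017] [0.562 0.135 0.012]
dish 0.3 [148. 163. 171. 203.] [0.379 0.319 0.   ] [0.442 0.414 0.097] [0.397 0.33  0.066]
jar 0.76 [333. 194. 352. 219.] [ 0.708 -0.095  0.002] [ 0.763 -0.04   0.078] [ 0.725 -0.076  0.051]
grinder 0.88 [148. 162. 172. 202.] [ 0.379  0.319 -0.004] [0.422 0.443 0.097] [0.397 0.329 0.063]
grinder 0.67 [240. 242. 255. 254.] [ 0.444 -0.011  0.002] [0.476 0.021 0.016] [0.459 0.002 0.013]
lamp 0.97 [312. 172. 340. 204.] [ 0.73   0.001 -0.004] [0.822 0.105 0.084] [0.751 0.025 0.031]
fence 0.9 [314. 262. 408. 336.] [ 0.485 -0.35  -0.004] [ 0.683 -0.218  0.028] [ 0.519 -0.304  0.01 ]
```

View pics/top.png

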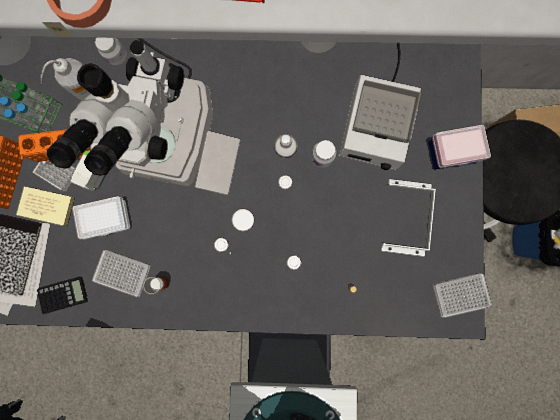

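View pics/scene.png

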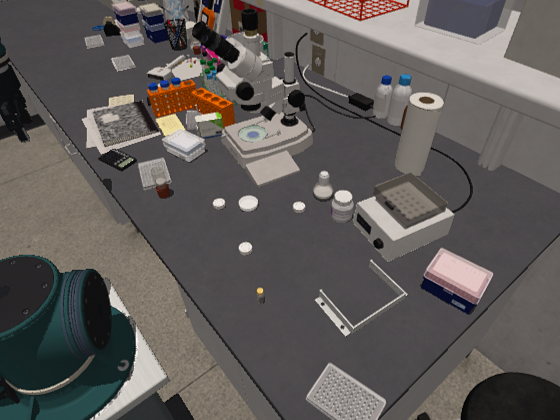

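The top view shows the caps near (221,244), (294,262) and (285,182), the dish at (243,219), and the vial at (353,289). The fence is at cols 384-438, rows 180-256, with its open side facing left (world +y). The hotplate is just beyond it.

```bash
python3 - <<'E'
from h import *
im,d=get_image('top'); P=pts('top',d)
for nm,(u,v),z in [('A',(221,244.5),.014),('B',(294,262.5),.014),('C',(285,182.5),.014),('vial',(353,289),.042),('dish',(243,219.5),.014)]: print(nm,ray('top',u,v,z).round(4))
r=(P[...,2]>.017)&(P[...,2]<.032)&(P[...,0]>.47)&(P[...,0]<.69)&(P[...,1]<-.2)&(P[...,1]>-.37)&(d>0)
q=P[r][:,:2]; rect=cv2.minAreaRect(q.astype(np.float32)); print(len(q),rect); print(cv2.boxPoints(rect).round(3))
h=(P[...,2]>.03)&(P[...,0]>.6)&(P[...,0]<.9)&(P[...,1]<-.1)&(P[...,1]>-.35)&(d>0)
q=P[h]; print('hot',q.min(0).round(3),np.percentile(q[:,0],2),q[:,2].max())
for th in ['cap_a']:
    for r in cut_out('top',th)[:5]:
        m=r['pixels']&(d>0)&(P[...,2]>.008); vv,uu=np.nonzero(m); print(uu.mean(),vv.mean(),ray('top',uu.mean(),vv.mean(),.014).round(4))
E
```

```text
A [0.4989 0.1946 0.014 ]
B [0.4585 0.007  0.014 ]
C [0.6632 0.0352 0.014 ]
vial [ 0.3986 -0.1387  0.042 ]
dish [0.5645 0.1405 0.014 ]
319 ((0.5836801528930664, -0.28155985474586487), (0.11748248338699341, 0.15841490030288696), 84.07051086425781)
[[ 0.499 -0.332]
 [ 0.656 -0.348]
 [ 0.669 -0.231]
 [ 0.511 -0.215]]
hot [ 0.699 -0.35   0.03 ] 0.7197101344030213 0.45017129980148873
221.15602836879432 244.20567375886526 [0.4997 0.1943 0.014 ]
285.0719424460432 181.6115107913669 [0.6655 0.0351 0.014 ]
```

>>> drive_tool([
  [-42.1, -33.2, 8, 0, 0, 1.261, 2.2],
  [-42.1, -33.2, 8, 0, 0, 1.261, 2.2],
  [-42.1, -33.2, 8, 0, 0, 1.261, 2.2],
  [-42.1, -33.2, 8, 0, 0, 1.261, 2.2],
  [-42.1, -33.2, 8, 0, 0, 1.261, 2.2],
  [-42.1, -33.2, 8, 0, 0, 1.261, 2.2],
  [-42.1, -33.2, 8, 0, 0, 1.261, 2.2],
  [-42.1, -33.2, 8, 0, 0, 1.261, 2.2],
  [-42.1, -33.2, 8, 0, 0, 1.261, 2.2],
  [-42.1, -33.2, 8, 0, 0, 1.261, 2.2],
])

```text
clock: 2.15
position: [0.461, 0.0539, 0.3241]
eef_rot: [-0.0, 0.708, 0.706, -0.0]
wrist_force: [-0.3, 0.5, -0.1]
finger_gap: 0.0221
grasp_force: 0.0
```

```bash
python3 - <<'E'
from h import *
im,d=get_image('wrist'); cv2.imwrite('pics/w1.png',im[:,:,::-1]); P=pts('wrist',d)
f,cx,cy,R,t=cam('wrist'); print(-R.T@t)
for r in cut_out('wrist','cap_a')[:4]:
    vv,uu=np.nonzero(r['pixels']); Q=P[r['pixels']&(d>0)]; print(r['confidence'],r['bbox'],np.percentile(Q,2,0).round(4),np.percentile(Q,98,0).round(4))
E
```

```text
[0.46000114 0.12748913 0.29304327]
0.89 [491.3, 197.8, 539.4, 236.2] [0.6484 0.0223 0.0022] [0.6789 0.0527 0.0154]
0.78 [252.2, 228.5, 293.1, 268.4] [ 0.4446 -0.0057  0.0057] [0.475  0.0249 0.0155]
0.68 [300.3, 0.0, 351.4, 33.7] [0.4824 0.1789 0.0025] [0.5142 0.1984 0.0157]
```

View pics/w1.png

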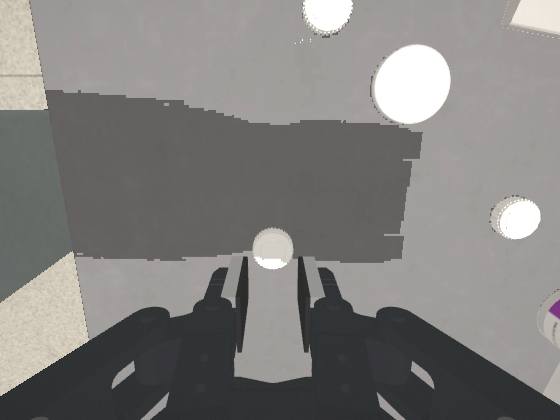

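The wrist view shows cap B at (272,248), centred between the fingertips at u≈240 and 310. I'll lower the tool behind it.

>>> drive_tool([
  [0, 0, 6, 0, 0, 0, 2.2],
  [0, 0, 11, 0, 0, 0, 2.2],
  [0, 0, 14.6, 0, 0, 0, 2.2],
  [0, 0, 14.6, 0, 0, 0, 2.2],
  [0, 0, 14.6, 0, 0, 0, 2.2],
])

```text
clock: 2.88
position: [0.46, 0.0565, 0.1801]
eef_rot: [0.001, 0.706, 0.708, 0.0]
wrist_force: [-0.6, 0.2, 0.5]
finger_gap: 0.0219
grasp_force: 0.0
```

>>> drive_tool([
  [-2.0, 0, 0.3, 0, 0, 0, 2.2],
  [-4.2, 0.6, 0.3, 0, 0, 0, 2.2],
  [-6.6, 1.8, 0.3, 0, 0, 0, 2.2],
  [-9.0, 3.0, 0.3, 0, 0, 0, 2.2],
  [-11.5, 4.2, 0.3, 0, 0, 0, 2.2],
  [-14, 5.4, 0.3, 0, 0, 0, 2.2],
  [-16.5, 6.6, 0.3, 0, 0, 0, 2.2],
  [-19, 7.8, 0.3, 0, 0, 0, 2.2],
  [-21, 8.7, 0.3, 0, 0, 0, 2.2],
  [-22, 9.0, 0.3, 0, 0, 0, 2.2],
])

```text
clock: 4.12
position: [0.5506, -0.1648, 0.1766]
eef_rot: [0.001, 0.707, 0.707, 0.0]
wrist_force: [0.1, 0.6, 0.9]
finger_gap: 0.0219
grasp_force: 0.3
```

```bash
cat > look.py <<'E'
from h import *
import sys
im,d=get_image('top'); cv2.imwrite(f'pics/{sys.argv[1]}.png',cv2.resize(im[100:320,190:470,::-1],None,fx=2.5,fy=2.5)); P=pts('top',d)
c=np.array([.584,-.279])
for n in ['top','scene']:
    if n=='scene': _,d=get_image(n); P=pts(n,d)
    for r in cut_out(n,'cap_a')[:6]:
        Q=P[r['pixels']&(d>0)]; Q=Q[(Q[:,2]>.008)&(Q[:,2]<.02)]
        if len(Q): m=(np.percentile(Q,3,0)+np.percentile(Q,97,0))[:2]/2; e=m-c; print(n,round(r['confidence'],2),m.round(3),'fence',(e@[.9946,-.103]).round(3),(e@[.103,.9946]).round(3))
print(sense()['position'])
E
python3 look.py t2
```

```text
top 0.59 [0.666 0.035] fence 0.049 0.321
top 0.55 [0.5   0.194] fence -0.132 0.461
scene 0.69 [ 0.55  -0.191] fence -0.043 0.084
scene 0.51 [0.499 0.191] fence -0.133 0.459
scene 0.42 [0.658 0.033] fence 0.041 0.318
[ 0.54964809 -0.16347619  0.17579527]
```

View pics/t2.png

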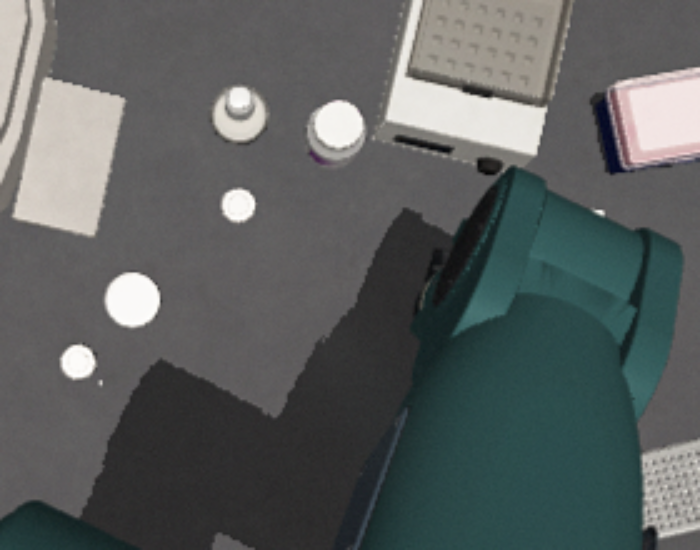

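The top view has the arm over the fence. The scene camera puts cap B nested at (0.550, -0.191), and caps A, C and the dish haven't moved. Next I push B home, back off and rise.

>>> drive_tool([
  [-2.2, 0, 0, 0, 0, 0, 2.2],
  [-4.6, -0.2, 0, 0, 0, 0, 2.2],
  [-7, -0.5, 0, 0, 0, 0, 2.2],
  [-9, -0.8, 0, 0, 0, 0, 2.2],
  [-10.2, -0.9, 0, 0, 0, 0, 2.2],
  [-10.6, -0.9, 0, 0, 0, 0, 2.2],
  [-9, -0.5, 0, 0, 0, 0, 2.2],
  [-6, 0, 0, 0, 0, 0, 2.2],
  [-2, 0, -3, 0, 0, 0, 2.2],
  [4, 0, -8, 0, 0, 0, 2.2],
])

```text
clock: 5.58
position: [0.5496, -0.1335, 0.2458]
eef_rot: [-0.001, 0.707, 0.708, -0.0]
wrist_force: [1.3, -0.2, 0.4]
finger_gap: 0.0221
grasp_force: 0.0
```

>>> drive_tool([
  [5.2, 2.9, 0, 0, 0, 0, 2.2],
  [10.4, 5.8, 0, 0, 0, 0, 2.2],
  [15.5, 8.7, 0, 0, 0, 0, 2.2],
  [20.7, 11.6, 0, 0, 0, 0, 2.2],
  [20.7, 11.6, 0, 0, 0, 0, 2.2],
  [20.7, 11.6, 0, 0, 0, 0, 2.2],
])

```text
clock: 6.32
position: [0.6651, 0.0723, 0.2454]
eef_rot: [-0.0, 0.706, 0.708, -0.0]
wrist_force: [-0.9, -0.3, -0.3]
finger_gap: 0.0222
grasp_force: 0.0
```

```bash
cat > wl.py <<'E'
from h import *
import sys
print(sense()['position'])
im,d=get_image('wrist'); cv2.imwrite(f'pics/{sys.argv[1]}.png',im[:,:,::-1]); P=pts('wrist',d)
for th in ['cap_a','dish']:
  for r in cut_out('wrist',th)[:4]:
    Q=P[r['pixels']&(d>0)]; Q=Q[Q[:,2]<.03]
    if len(Q): a,b=np.percentile(Q,2,0),np.percentile(Q,98,0); print(th,r['confidence'],r['bbox'],a[:2].round(3),b[:2].round(3),((a+b)/2)[:2].round(3))
E
python3 wl.py w2; python3 look.py t3
```

```text
[0.66511139 0.07225228 0.24544819]
cap_a 0.65 [249.8, 255.1, 297.5, 306.9] [0.651 0.019] [0.68  0.051] [0.665 0.035]
cap_a 0.31 [39.8, 57.6, 147.8, 164.9] [0.541 0.115] [0.593 0.166] [0.567 0.14 ]
dish 0.88 [41.5, 58.4, 143.7, 163.5] [0.541 0.115] [0.593 0.166] [0.567 0.14 ]
top 0.5 [ 0.542 -0.293] fence -0.041 -0.018
scene 0.57 [0.498 0.189] fence -0.134 0.457
scene 0.48 [ 0.541 -0.295] fence -0.041 -0.021
[0.66556833 0.07048391 0.24589847]
```

View pics/w2.png

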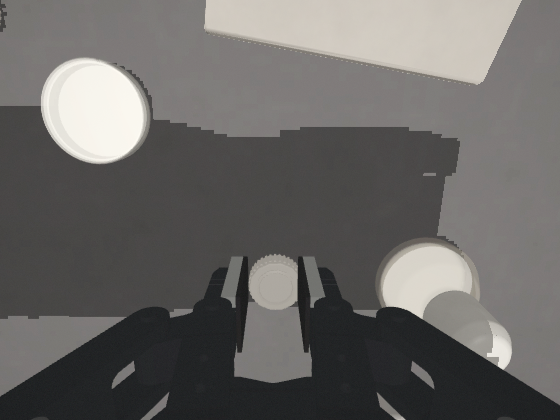

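The wrist view shows cap C at (273,281) centred between the fingertips, with the lamp clear to the right at u>375 and the dish at upper left. B is inside the fence. Next I lower behind C and push it.

>>> drive_tool([
  [1.2, 0, 0, 0, 0, 0, 2.2],
  [1.2, 0, 3.5, 0, 0, 0, 2.2],
  [1.2, 0, 7.0, 0, 0, 0, 2.2],
  [1.2, 0, 7.0, 0, 0, 0, 2.2],
  [-1, 0, 7.0, 0, 0, 0, 2.2],
  [-3.2, -0.6, 7.0, 0, 0, 0, 2.2],
  [-5.6, -1.2, 7.0, 0, 0, 0, 2.2],
  [-8, -1.8, 7.0, 0, 0, 0, 2.2],
  [-10.5, -2.4, 7.0, 0, 0, 0, 2.2],
  [-13, -3.0, 7.0, 0, 0, 0, 2.2],
])

```text
clock: 7.92
position: [0.635, -0.0611, 0.1758]
eef_rot: [0.0, 0.707, 0.707, -0.0]
wrist_force: [0.6, -0.6, -0.7]
finger_gap: 0.0218
grasp_force: 0.0
```

>>> drive_tool([
  [-2.4, -0.2, 0, 0, 0, 0, 2.2],
  [-4.9, -0.4, 0, 0, 0, 0, 2.2],
  [-7.4, -0.6, 0, 0, 0, 0, 2.2],
  [-9.9, -0.8, 0, 0, 0, 0, 2.2],
  [-12.4, -0.9, 0, 0, 0, 0, 2.2],
  [-14.9, -0.9, 0, 0, 0, 0, 2.2],
  [-17.3, -0.9, 0, 0, 0, 0, 2.2],
  [-19.5, -0.9, 0, 0, 0, 0, 2.2],
  [-20.8, -0.9, 0, 0, 0, 0, 2.2],
  [-21.3, -0.9, 0, 0, 0, 0, 2.2],
])

```text
clock: 9.18
position: [0.6271, -0.2726, 0.1756]
eef_rot: [-0.0, 0.707, 0.707, 0.0]
wrist_force: [0.8, 0.5, 0.6]
finger_gap: 0.0217
grasp_force: 0.1
```

>>> drive_tool([
  [1.5, 0, 0, 0, 0, 0, 2.2],
  [4.5, 0, 0, 0, 0, 0, 2.2],
  [8, 0, -3, 0, 0, 0, 2.2],
  [12, 0, -8, 0, 0, 0, 2.2],
  [12, 0, -8, 0, 0, 0, 2.2],
])

```text
clock: 9.8
position: [0.6276, -0.1484, 0.2593]
eef_rot: [0.002, 0.705, 0.709, 0.001]
wrist_force: [0.7, -0.3, 0.5]
finger_gap: 0.0218
grasp_force: 0.0
```

```bash
python3 look.py t4
```

```text
top 0.71 [0.5   0.195] fence -0.132 0.463
scene 0.62 [0.499 0.192] fence -0.133 0.459
scene 0.59 [ 0.54  -0.296] fence -0.042 -0.022
scene 0.44 [ 0.624 -0.299] fence 0.042 -0.016
scene 0.33 [0.415 0.374] fence -0.236 0.632
[ 0.6266303  -0.15167676  0.25465165]
```

>>> drive_tool([
  [5, -1.7, 0, 0, 0, 0, 2.2],
  [10, -3.4, 0, 0, 0, 0, 2.2],
  [15, -5, 0, 0, 0, 0, 2.2],
  [20, -6.7, 0, 0, 0, 0, 2.2],
  [25, -8.4, 0, 0, 0, 0, 2.2],
  [30, -10.1, 0, 0, 0, 0, 2.2],
  [35, -11.8, 0, 0, 0, 0, 2.2],
  [38.4, -12.8, 0, 0, 0, 0, 2.2],
  [38.4, -12.8, 0, 0, 0, 0, 2.2],
  [38.4, -12.8, 0, 0, 0, 0, 2.2],
])

```text
clock: 11.25
position: [0.4987, 0.2313, 0.2549]
eef_rot: [-0.0, 0.707, 0.707, -0.001]
wrist_force: [-1.1, -1.0, 0.2]
finger_gap: 0.0221
grasp_force: 0.0
```

```bash
python3 wl.py w3
```

```text
[0.49871966 0.23131208 0.25493586]
cap_a 0.83 [245.8, 247.3, 297.1, 301.0] [0.485 0.18 ] [0.514 0.211] [0.499 0.196]
dish 0.56 [352.8, 302.6, 376.7, 315.2] [0.555 0.166] [0.572 0.169] [0.564 0.168]
```

View pics/w3.png

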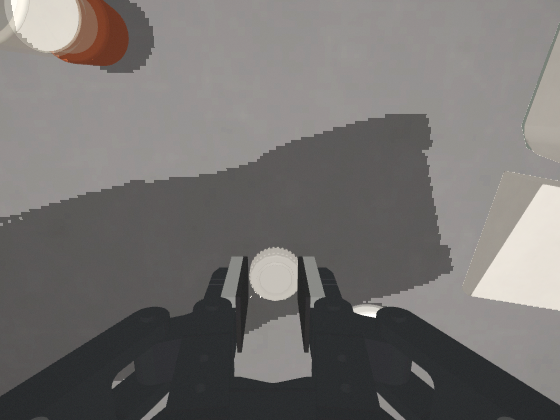

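Cap A is at (273,274), centred between the fingertips, and the grinder and dish are clear. I'll lower and push it past the dish, veering towards -x.

>>> drive_tool([
  [0.8, 0, 2, 0, 0, 0, 2.2],
  [0.8, 0, 5, 0, 0, 0, 2.2],
  [0.8, 0, 7.9, 0, 0, 0, 2.2],
  [0.8, 0, 7.9, 0, 0, 0, 2.2],
  [-1.2, -0.1, 7.9, 0, 0, 0, 2.2],
  [-3.2, -0.9, 7.9, 0, 0, 0, 2.2],
  [-5.4, -1.8, 7.9, 0, 0, 0, 2.2],
  [-7.7, -2.5, 7.9, 0, 0, 0, 2.2],
  [-10.1, -2.5, 7.9, 0, 0, 0, 2.2],
  [-12.6, -2.4, 7.9, 0, 0, 0, 2.2],
])

```text
clock: 12.65
position: [0.4744, 0.104, 0.1771]
eef_rot: [0.0, 0.707, 0.707, 0.0]
wrist_force: [0.0, 0.1, 0.1]
finger_gap: 0.0219
grasp_force: 0.1
```

```bash
python3 look.py t5; python3 - <<'E'
from h import *
_,d=get_image('scene');P=pts('scene',d)
for r in cut_out('scene','dish')[:2]:
    Q=P[r['pixels']&(d>0)];print(r['confidence'],Q.min(0).round(3),Q.max(0).round(3),np.median(Q,0).round(3))
E
```

```text
top 0.72 [ 0.54  -0.292] fence -0.042 -0.017
top 0.53 [ 0.626 -0.295] fence 0.044 -0.012
scene 0.74 [ 0.54  -0.296] fence -0.042 -0.022
scene 0.67 [0.475 0.073] fence -0.145 0.338
[0.47464615 0.1049884  0.17698833]
0.53 [ 0.54   0.11  -0.002] [0.592 0.156 0.017] [0.568 0.127 0.013]
```

>>> drive_tool([
  [-2.3, 0.8, 0, 0, 0, 0, 2.2],
  [-4.7, 1.8, 0, 0, 0, 0, 2.2],
  [-7.1, 2.9, 0, 0, 0, 0, 2.2],
  [-9.5, 4, 0, 0, 0, 0, 2.2],
  [-11.9, 5.1, 0, 0, 0, 0, 2.2],
  [-14.3, 6.2, 0, 0, 0, 0, 2.2],
  [-16.7, 7.3, 0, 0, 0, 0, 2.2],
  [-19.1, 8.4, 0, 0, 0, 0, 2.2],
  [-21.5, 9.5, 0, 0, 0, 0, 2.2],
  [-23.9, 10.6, 0, 0, 0, 0, 2.2],
])

```text
clock: 14.2
position: [0.5815, -0.1338, 0.1767]
eef_rot: [-0.0, 0.707, 0.708, 0.0]
wrist_force: [-0.4, 0.7, -0.2]
finger_gap: 0.022
grasp_force: 0.2
```

```bash
python3 look.py t6
```

```text
scene 0.75 [ 0.541 -0.296] fence -0.041 -0.021
scene 0.75 [ 0.626 -0.298] fence 0.044 -0.014
scene 0.51 [ 0.582 -0.165] fence -0.014 0.113
[ 0.58090956 -0.13298113  0.17644103]
```

>>> drive_tool([
  [-2.4, 0.2, 0, 0, 0, 0, 2.2],
  [-4.8, 0.3, 0, 0, 0, 0, 2.2],
  [-7.2, 0.3, 0, 0, 0, 0, 2.2],
  [-9.2, 0.3, 0, 0, 0, 0, 2.2],
  [-10.3, 0.3, 0, 0, 0, 0, 2.2],
  [-10.8, 0.3, 0, 0, 0, 0, 2.2],
  [-9, 0.3, 0, 0, 0, 0, 2.2],
  [-6, 0.3, 0, 0, 0, 0, 2.2],
  [0, 0, -5, 0, 0, 0, 2.2],
  [6, 0, -10, 0, 0, 0, 2.2],
])

```text
clock: 15.65
position: [0.5803, -0.0941, 0.2574]
eef_rot: [-0.001, 0.707, 0.708, -0.0]
wrist_force: [1.2, 0.8, -0.1]
finger_gap: 0.022
grasp_force: 0.0
```

>>> drive_tool([
  [5, -5, -3, 0, 0, 0, 2.2],
  [10, -8, -6, 0, 0, 0, 2.2],
  [15, -8, -8, 0, 0, 0, 2.2],
  [20, -8, -8, 0, 0, 0, 2.2],
  [25, -8, -8, 0, 0, 0, 2.2],
  [25, -8, -8, 0, 0, 0, 2.2],
])

```text
clock: 16.4
position: [0.4994, 0.1567, 0.3367]
eef_rot: [-0.0, 0.705, 0.709, 0.0]
wrist_force: [-0.0, -1.1, -0.5]
finger_gap: 0.0221
grasp_force: 0.0
```

```bash
python3 look.py t7
```

```text
top 0.7 [ 0.583 -0.264] fence -0.003 0.015
top 0.68 [ 0.541 -0.293] fence -0.041 -0.019
top 0.61 [ 0.626 -0.295] fence 0.043 -0.012
scene 0.77 [ 0.627 -0.298] fence 0.044 -0.014
scene 0.72 [ 0.583 -0.268] fence -0.002 0.011
scene 0.47 [ 0.54  -0.296] fence -0.042 -0.022
[0.50047402 0.15272037 0.33661911]
```

View pics/t7.png

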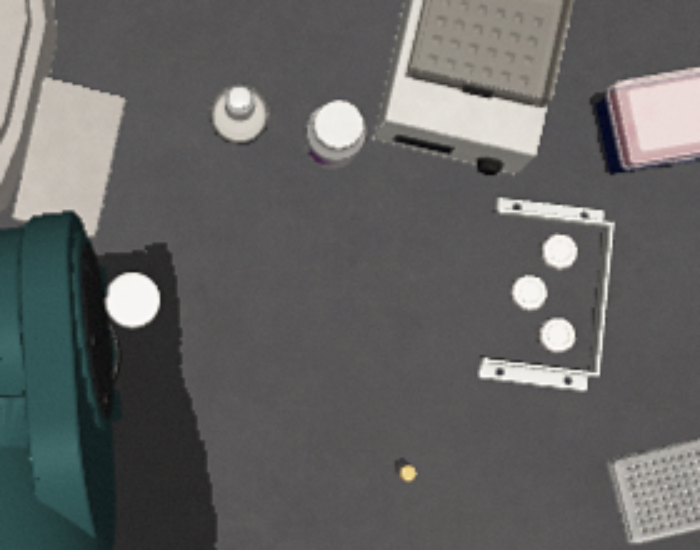

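The picture shows all three caps inside the fence, at crop pixels (560,251), (529,292) and (557,334). The dish, jar, lamp and vial are where they were, and the arm is clear.

```bash
python3 -c "
from cell import *
print(sign_off())"
```

```text
the job is handed in; nothing more can be done
None
```

All three caps were swept flat into the fence, at least 27 mm past its open side (13 mm is required); in the camera views the bystanders had not visibly moved, and the job was handed in at about 16.5 s with no verdict returned.

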